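# Find and reject the weak spring clip on the pull gauges

## Robot

A 7-joint arm with a two-finger parallel gripper is mounted at the origin on a cart in front of the work surface, level with it; the furniture and walls round the work are solid. World frame = base frame: x ahead of the robot, y to its left, z up, the work surface at z = 0. Lengths are in mm, angles in rad, forces in N, time in s.
With the tool pointing down it reaches from about 425 to 925 mm from the base axis. Payload 6.8 kg.
Tool frame: the origin (TCP) lies at the very end of the fingers, on their centre line; the grasp point (between the pads) lies 19 mm behind it; z points along the fingers, y is the line along which they close (so a half turn about z gives the same grasp; the last joint's range is limited). The gripper opens to 88 mm and grips with 3 to 60 N. Pads are 20 mm wide; open, the fingers measure 115 mm over their backs; the gripper's body (75 mm by 178 mm) begins 61 mm behind the grasp point.
Start: joints at [1.232, 0.477, 0.022, 1.555, -0.011, 1.109, -0.083], TCP at [154.419, -657.117, 193.364] pointing down, gripper open.
Joint ranges: [-2.96, 2.96], [-0.34, 2.1], [-1.41, 1.46], [0.24, 2.44], [-1.37, 4.51], [0.17, 1.92], [-2.96, 2.96]. Speed limits (rad/s): [2.39, 2.39, 3.14, 3.14, 3.14, 3.14, 3.14].

## Interface

Orientations are given as a rotation vector (axis times angle).
In Python, from bench import env, snapshot gives the robot as it stands.
- The arm moves only by the tool arm_command, never from a script. Its argument "steps" is a list of rows, each a list of 3 entries, a list of its own where there are three numbers: the shift along the tool's x, y, z in cm, then the turn, a rotation vector about the tool's x, y, z in degrees, then the finger opening in cm, from 0 to 8.78. In form: [[[dx, dy, dz], [ax, ay, az], grip], ...]. A call has 1 to 8 rows; each row shifts and turns the commanded pose from where the row before left it, along the tool's axes as they then stand; what a row does not reach is not made up. A row lasts 1/10 s, in which the tool goes at most 50 mm and 8.59 degrees, less where a joint would pass 70% of its speed; a pose out of reach is approached as far as the arm can. A call is refused whole if a number of a shift passes 5 or a number of a turn 8.59, either way. A call with a gripper value outside its range is refused whole. The fingers move at their own pace and stop on an object; "force" is the grip in N (left out, the last holds). Time passes only in rows, so rows that do not move let the fingers close. It gives the time, the measured TCP pose, the force, the opening and the grip force at its end, in the units of the state.
- env.state(): the state, without advancing time (a new reading comes with each control period).
- snapshot(name): name is "side" or "top" or "wrist"; returns a dict with "frame" (420x560x3 uint8, red, green, blue), "range_z" (420x560 float32, mm along the optical axis (not along the pixel's ray), 0 where there is no reading), "fx", "fy", "cx", "cy" (pixels), "R" (3x3) and "t" (3): a world point X has camera coordinates R X + t. Camera axes: x right, y down, z forward; pixel columns grow to the right and rows downward; lengths in mm; the calibration is good to about 2 mm. A picture is of the moment at which its call begins.
- env.sign_off(): hands the job in; it is judged then, once.
The state is a dict: "time": time; "joint_positions": joint angles; "joint_vel": joint speeds; "effort": joint torques, N m; "tool_pos": TCP position; "ee_rot": TCP orientation; "wrist_force": force on the tool from outside, world axes, zero at the start; "moment": the same for the moment, N m; "gripper_width": opening from 0.0 (shut) to 1.0 (fully open); "grip_force": force on a finger pad.
Only numpy, scipy, OpenCV 4.12 (cv2) and the standard library are available. Lean on these libraries where they do the work, as an engineer would, in place of code of your own. Each camera call takes 0.05 s, during which the arm holds its last target. There are 200 camera calls.

## Task

One of these two blue spring clips has gone weak. Pull each clip's card straight and level towards the front on its gauge until it either slides out or holds about 7 N, so that the sound clip's red drag pointer stops in the green zone, and never pull so hard that a gauge is overloaded (9.5 N). Then put the weak clip and its pulled-out card into the red tray, leave the sound clip on its gauge with its card fully home, and disturb nothing else.

Things in the scene. Friction and masses are not known exactly. Their poses are not given: they have to be found in the camera images.
- gauge_1: fixed pull gauge 1, 105 x 88 mm; both look alike. Origin on the bench under the carriage's middle line; x to the back, y left; cards are pulled along -x, level. Clip and card stand on the carriage floor, z = 26 mm. Two grey stop posts on it (24 mm high, x 14 to 26, |y| 13 to 24 mm) hold the clip's block back when its card is pulled. Scale and drag pointer at the left, below z = 28 mm
- gauge_2: fixed pull gauge 2, 105 x 88 mm; both look alike. Origin on the bench under the carriage's middle line; x to the back, y left; cards are pulled along -x, level. Clip and card stand on the carriage floor, z = 26 mm. Two grey stop posts on it (24 mm high, x 14 to 26, |y| 13 to 24 mm) hold the clip's block back when its card is pulled. Scale and drag pointer at the left, below z = 28 mm
- clip_1: loose blue spring clip 1 on gauge 1, 0.14 kg; both look alike. Origin: underside of its spine block (x -10 to 14, |y| 20, z 0 to 40 mm: grip it across y from above, lift straight up). Jaws reach to x = -52, thumb levers to 35 mm; pads at x -52 to -38 pinch the card across y. At the start the block stands 1 to 7 mm (it varies) behind the stop posts: slack before the pull comes up
- clip_2: loose blue spring clip 2 on gauge 2, 0.14 kg; both look alike. Origin: underside of its spine block (x -10 to 14, |y| 20, z 0 to 40 mm: grip it across y from above, lift straight up). Jaws reach to x = -52, thumb levers to 35 mm; pads at x -52 to -38 pinch the card across y. At the start the block stands 1 to 7 mm (it varies) behind the stop posts: slack before the pull comes up
- card_1: loose test card in clip 1, 40 g: upright white blade 55 x 4 x 28 mm that reaches along +x into the jaws, and an orange tab 26 x 12 x 54 mm (x, y, z; grip its upper 35 mm across y). Origin: middle of the tab's underside; its axes are parallel to the clip's. Home, it lies 98 mm from the clip's origin along the clip's -x; 22 mm of blade is in the jaws: drawn 23 mm it is out
- card_2: loose test card in clip 2, 40 g: upright white blade 55 x 4 x 28 mm that reaches along +x into the jaws, and an orange tab 26 x 12 x 54 mm (x, y, z; grip its upper 35 mm across y). Origin: middle of the tab's underside; its axes are parallel to the clip's. Home, it lies 98 mm from the clip's origin along the clip's -x; 22 mm of blade is in the jaws: drawn 23 mm it is out
- carriage_1 (a joint): travel of gauge 1's carriage along the gauge's -x, m: 0 at rest, spring 1500 N/m (1 mm = 1.5 N of pull), overloaded beyond 9.5 N (6.3 mm), stop at 12 mm
- carriage_2 (a joint): travel of gauge 2's carriage along the gauge's -x, m: 0 at rest, spring 1500 N/m (1 mm = 1.5 N of pull), overloaded beyond 9.5 N (6.3 mm), stop at 12 mm
- pointer_1 (a joint): drag pointer of gauge 1, m: pushed along by the carriage, it stays at the greatest travel reached (0 at the start); the green zone of the scale is 3.3 to 6.3 mm (5 to 9.5 N)
- pointer_2 (a joint): drag pointer of gauge 2, m: pushed along by the carriage, it stays at the greatest travel reached (0 at the start); the green zone of the scale is 3.3 to 6.3 mm (5 to 9.5 N)
- tray: fixed red reject tray, open at the top, 170 x 150 x 25 mm (x, y, z), walls and floor 4 to 5 mm. Origin: centre of its underside
- tape_roll: bystander: roll of paper tape, 54 x 54 x 18 mm; origin under its centre
- transformer: bystander: small black and yellow transformer, 36 x 36 x 26 mm; origin under its centre
- capacitor: bystander: black capacitor, 22 mm across, 32 mm high; origin under its centre

How it is judged:
By the outcome, as a careful person would: the job done as asked, in the order asked, and still so for the second after the job is handed in, with the robot touching nothing.
It also fails if it takes over 61 s, if anything falls off the work surface, if the arm or the gripper's body presses on something with over 40 N, if the wrist force passes 120 N, or if a joint passes its speed limit or range.

## Working session

There is one attempt and no reset: what is moved stays moved. The work goes in short steps, Python scripts to look and compute and a tool call to move; the robot and the scene stay as the last step left them, time stands still between calls to the robot, and variables do not carry over. Pictures are saved under pics/ and viewed, at most 10 in all, crops included, and the job is handed in when it is done.

Besides the shell and the picture viewer there is one more tool, called after "Request:" in YAML: its name, and indented under it one key for each argument. arm_command: Moves the arm, as the interface text tells. Its arguments: {"type":"object","properties":{"steps":{"type":"array"},"force":{"type":"number"}},"required":["steps"]}

```bash
mkdir -p pics
cat > h.py <<'E'
from bench import env, snapshot
import numpy as np, cv2
def snap(n,f):
    s=snapshot(n); cv2.imwrite('pics/'+f+'.png',s['frame'][:,:,::-1]); np.savez('pics/'+f+'.npz',**s); return s
def pts(s):
    z=s['range_z'].astype(float); v,u=np.mgrid[:z.shape[0],:z.shape[1]]
    P=np.stack([(u-s['cx'])/s['fx']*z,(v-s['cy'])/s['fy']*z,z],-1)
    W=(P-s['t'])@s['R']; W[z==0]=np.nan; return W
E
python3 - <<'E'
from h import *
a=snap('top','top1'); b=snap('side','side1'); print(env.state())
cv2.imwrite('pics/both.png',cv2.resize(np.hstack([a['frame'],b['frame']])[:,:,::-1],(800,300)))
E
```

```text
{'time': 0.1, 'joint_positions': array([ 1.23189012,  0.47772075,  0.02235339,  1.55632123, -0.01147659,
        1.10932421, -0.08309084]), 'joint_vel': array([ 0.00030881, -0.00058601,  0.00036202, -0.0030507 , -0.00085422,
        0.00090233, -0.0010839 ]), 'effort': array([ 4.80698087e-03, -5.84091496e+01,  1.54008441e+00, -2.73311913e+01,
       -5.41685172e-02,  1.31262917e-02,  7.03741807e-05]), 'tool_pos': array([ 154.25166134, -656.53502304,  192.49023806]), 'ee_rot': array([-3.11909025e+00, -3.61607251e-01,  5.22881854e-04]), 'wrist_force': array([ 0.21113836, -0.13138989, -0.14261633]), 'moment': array([-0.01864268,  0.00791307, -0.0281005 ]), 'grip_force': 0.0, 'gripper_width': 1.0027079779804218}
```

View pics/top1.png

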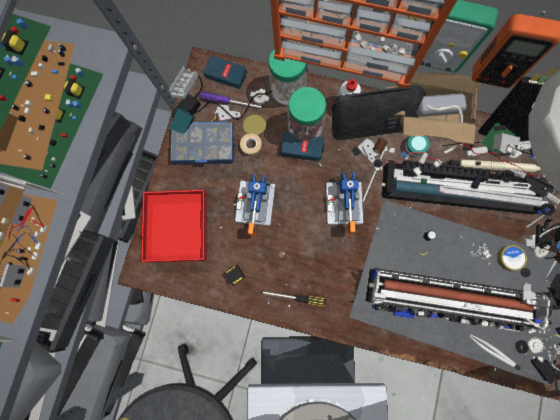

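View pics/side1.png

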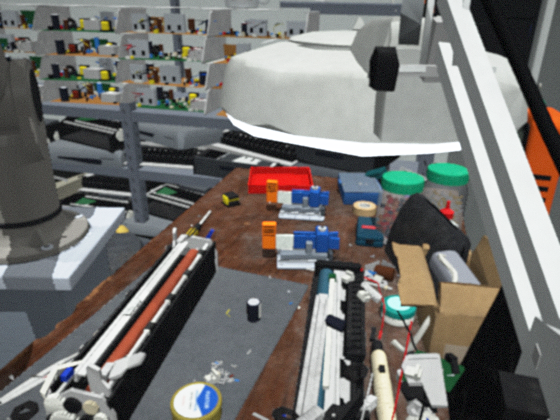

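The top view shows the gauges at about (255,203) and (345,203) with orange tabs at (251,227) and (350,229), and the tray at (173,226). The side view shows both cards pointing towards the robot.

```bash
cat >> h.py <<'E'
def masks(f):
    h=cv2.cvtColor(f,cv2.COLOR_RGB2HSV); H,S,V=[h[...,i].astype(int) for i in range(3)]
    return dict(orange=(H>6)&(H<22)&(S>150)&(V>120), blue=(H>100)&(H<125)&(S>130)&(V>60), red=((H<5)|(H>175))&(S>180)&(V>80))
def blobs(s,W,name,minpx=20,zlo=-5,zhi=120):
    m=masks(s['frame'])[name]&(W[...,2]>zlo)&(W[...,2]<zhi)
    n,L,st,c=cv2.connectedComponentsWithStats(m.astype(np.uint8))
    for i in range(1,n):
        if st[i,4]>=minpx:
            P=W[L==i]; yield c[i],st[i,4],P
E
python3 - <<'E'
from h import *
s=dict(np.load('pics/top1.npz')); W=pts(s)
for n in ['orange','blue','red']:
    for c,k,P in blobs(s,W,n):
        print(n,c.round(),k,'med',np.median(P,0).round(),'lo',np.percentile(P,3,0).round(),'hi',np.percentile(P,97,0).round())
E
```

```text
orange [352. 227.] 62 med [509. -86.  79.] lo [ 497. -105.   -0.] hi [521. -81.  82.]
orange [251. 229.] 64 med [507. 142.  79.] lo [497. 137.  45.] hi [520. 149.  82.]
blue [182. 162.] 31 med [686. 322.  16.] lo [685. 296.   6.] hi [687. 341.  26.]
blue [348. 189.] 288 med [600. -80.  59.] lo [ 558. -102.   41.] hi [636. -66.  68.]
blue [257. 191.] 277 med [599. 130.  59.] lo [558. 112.  43.] hi [634. 146.  68.]
blue [512. 252.] 102 med [ 450. -465.   26.] lo [ 440. -484.   23.] hi [ 460. -447.   29.]
blue [374. 274.] 31 med [ 402. -131.   74.] lo [ 394. -135.   54.] hi [ 413. -128.   86.]
blue [404. 314.] 107 med [ 311. -206.   22.] lo [ 304. -225.   18.] hi [ 320. -184.   26.]
blue [434. 316.] 22 med [ 309. -264.   44.] lo [ 305. -273.   38.] hi [ 312. -258.   47.]
blue [537. 320.] 25 med [ 298. -474.   77.] lo [ 295. -482.   72.] hi [ 301. -468.   81.]
red [351.  86.] 38 med [830. -92. 115.] lo [ 824. -101.  110.] hi [837. -85. 119.]
red [174. 226.] 4434 med [527. 340.   4.] lo [447. 263.   1.] hi [608. 408.  25.]
```

Request:
arm_command:
  steps:
    - [[2.5,-3.5,-1.5],[0,0,0],8.7]
    - [[2.5,-3.5,-1.5],[0,0,0],8.7]
    - [[2.9,-3.5,-1],[0,0,0],8.7]
    - [[2.9,-3.5,-1],[0,0,0],8.7]
    - [[2.9,-3.5,-0.5],[0,0,0],8.7]
    - [[2.9,-3.5,-0.5],[0,0,0],8.7]
    - [[2.9,-3.5,-0.5],[0,0,0],8.7]
    - [[2.9,-3.5,-0.5],[0,0,0],8.7]

```text
time: 0.9
tool_pos: [308.7, -331.4, 263.4]
ee_rot: [3.121, 0.362, -0.0]
wrist_force: [1.0, -0.4, 0.1]
gripper_width: 0.992
grip_force: 0.0
```

Request:
arm_command:
  steps:
    - [[2.9,-3.5,-0.5],[0,0,0],8.7]
    - [[2.9,-3.5,-0.5],[0,0,0],8.7]
    - [[2.9,-3.5,-0.5],[0,0,0],8.7]
    - [[2.9,-3.5,-0.5],[0,0,0],8.7]
    - [[2.9,-3.5,-0.5],[0,0,0],8.7]
    - [[2.9,-3.5,-0.5],[0,0,0],8.7]
    - [[0,0,0],[0,0,6.6],8.7]
    - [[0,0,0],[0,0,6.6],8.7]

```text
time: 1.7
tool_pos: [430.1, -87.5, 293.3]
ee_rot: [-3.142, 0.001, 0.0]
wrist_force: [-0.2, -0.7, 0.2]
gripper_width: 0.988
grip_force: 0.0
```

Run:
```python
from h import *
s=snap('wrist','w1');st=env.state();print(st['tool_pos'],st['ee_rot'],st['joint_positions'].round(2)); print(-s['R'].T@s['t'], s['R'].round(2),s['fx'])
W=pts(s)
for n in ['orange','blue','red']:
    for c,k,P in blobs(s,W,n,60):
        print(n,c.round(),k,'med',np.median(P,0).round(),'lo',np.percentile(P,3,0).round(),'hi',np.percentile(P,97,0).round())
```

```text
[429.71717649 -88.31785384 293.08027802] [-3.14153697e+00  1.26763858e-02  1.00815025e-03] [ 0.54  0.02 -0.48  1.93  0.01  1.2  -1.52]
[511.2056437  -86.96130125 484.03112255] [[-0.   -1.    0.  ]
 [-0.96  0.    0.29]
 [-0.29 -0.   -0.96]] 305.1721893238399
orange [108. 116.] 506 med [508. 138.  64.] lo [496. 136.  -1.] hi [522. 179.  80.]
orange [279. 117.] 191 med [507. -87.  79.] lo [495. -92.   1.] hi [519. -82.  81.]
orange [446. 227.] 91 med [ 350. -336.   60.] lo [ 342. -353.   54.] hi [ 356. -319.   62.]
orange [472. 231.] 82 med [ 345. -375.   59.] lo [ 334. -388.   54.] hi [ 351. -360.   61.]
blue [111.  42.] 1760 med [599. 125.  55.] lo [558. 110.  31.] hi [635. 144.  66.]
blue [279.  40.] 1027 med [599. -87.  59.] lo [ 558. -104.   24.] hi [636. -70.  67.]
blue [532. 159.] 199 med [ 446. -465.   27.] lo [ 436. -484.   25.] hi [ 455. -447.   28.]
blue [311. 196.] 62 med [ 402. -131.   73.] lo [ 392. -135.   49.] hi [ 410. -129.   86.]
red [ 23. 105.] 5853 med [519. 293.   3.] lo [445. 260.   0.] hi [606. 337.  24.]
```

View pics/w1.png

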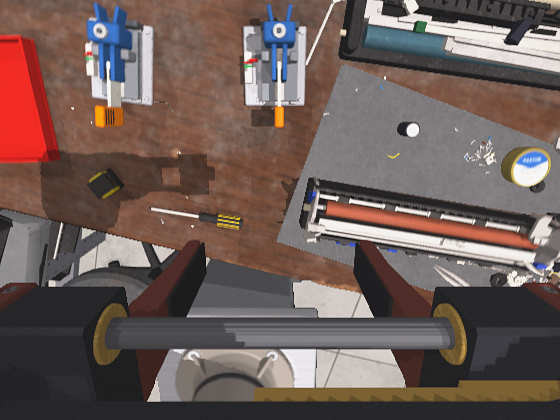

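The wrist view shows the right-hand clip and card nearly along world x, with its tab at (279,117). The left-hand one is at a slant, with its tab at (108,116). I'll move in above the right gauge for a close fit.

Request:
arm_command:
  steps:
    - [[4,0,1],[0,0,0],5]
    - [[4,0,2],[0,0,0],5]
    - [[4,0,2],[0,0,0],5]
    - [[0,0,0],[0,0,0],5]

```text
time: 2.15
tool_pos: [551.3, -88.7, 238.7]
ee_rot: [-3.138, -0.005, 0.009]
wrist_force: [-1.3, -0.6, -0.2]
gripper_width: 0.667
grip_force: 0.0
```

```bash
cat >> h.py <<'E'
from scipy.spatial.transform import Rotation as Rn
def pose():
    st=env.state(); R=Rn.from_rotvec(st['ee_rot']).as_matrix()
    return np.array(st['tool_pos']),R,np.degrees(np.arctan2(R[1,0],R[0,0]))
def go(x,y,z,yaw=None):
    p,R,w=pose(); print('shift cm',((np.array([x,y,z])-p)@R/10).round(2),'tool-z turn deg',None if yaw is None else round(w-yaw,2),'yaw now',round(w,2))
def fit(s,y0):
    W=pts(s); out={}
    for n,zl in [('orange',70),('blue',24)]:
        m=masks(s['frame'])[n]&(W[...,2]>zl)&(W[...,2]<90)&(abs(W[...,1]-y0)<60)&(W[...,0]>470)&(W[...,0]<680)
        P=W[m][:,:2].astype(np.float32)
        r=cv2.minAreaRect(P); out[n]=P
        print(n,len(P),'rect',np.round(r[0],1),np.round(r[1],1),round(r[2],1),'median',np.median(P,0).round(1),'z',np.percentile(W[m][:,2],[5,50,95]).round(1))
    m=(W[...,2]>42)&(W[...,2]<58)&(s['frame'].min(-1)>110)&(abs(W[...,1]-y0)<45)&(W[...,0]>515)&(W[...,0]<562)
    P=W[m][:,:2]
    if len(P)>20:
        k,b=np.polyfit(P[:,0],P[:,1],1); print('blade n',len(P),'yaw',np.degrees(np.arctan(k)).round(2),'y at tab x508',(k*508+b).round(1))
    v,u=np.where(m); return out
E
python3 - <<'E'
from h import *
s=snap('wrist','w2'); fit(s,-87); go(508,-87,43,0); print(env.state()['wrist_force'])
E
```

```text
orange 142 rect [508.  -85.9] [24.8 11.1] 0.2 median [510.7 -84.7] z [73.1 78.7 80.2]
blue 978 rect [596.8 -86.2] [85.3 39. ] 2.5 median [604.3 -82.8] z [54.7 62.7 66.3]
blade n 108 yaw -0.46 y at tab x508 -86.2
shift cm [-4.08 -0.14 19.76] tool-z turn deg 0.15 yaw now 0.15
[-0.41465183 -0.35560757  0.43432309]
```

View pics/w2.png

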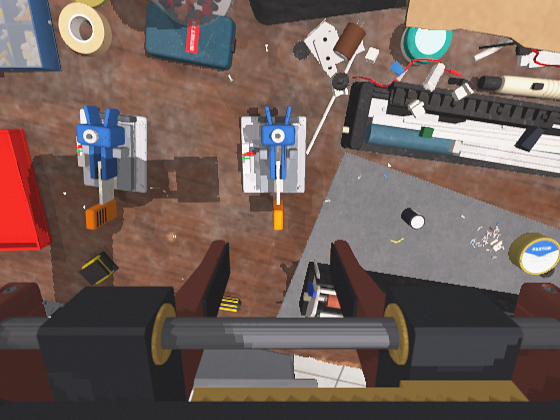

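The view shows the right-hand clip and card straight along the image column, with the tab at (278,217), clear of the post and fingers. I'll descend and grip.

Request:
arm_command:
  steps:
    - [[-2.1,-0.2,4],[0,0,0],4]
    - [[-2,0,4.5],[0,0,0],4]
    - [[0,0,4.5],[0,0,0],4]
    - [[0,0,3.5],[0,0,0],4]
    - [[0,0,2],[0,0,0],4]
    - [[0,0,1],[0,0,0],4]
    - [[0,0,0],[0,0,0],4]
    - [[0,0,0],[0,0,0],4]

```text
time: 3.0
tool_pos: [509.5, -87.3, 49.7]
ee_rot: [3.141, 0.001, 0.003]
wrist_force: [-0.2, 0.6, -0.2]
gripper_width: 0.458
grip_force: 0.0
```

Run:
```python
from h import *
go(508,-86.2,43,0); print(env.state()['wrist_force'])
```

```text
shift cm [-0.15 -0.11  0.67] tool-z turn deg 0.03 yaw now 0.03
[-0.22911009  0.64620857 -0.16838858]
```

Request:
arm_command:
  steps:
    - [[-0.1,-0.1,0.5],[0,0,0],4]
    - [[0,0,0],[0,0,0],1]
    - [[0,0,0],[0,0,0],1]
    - [[0,0,0],[0,0,0],1]
    - [[0,0,0],[0,0,0],1]
    - [[0,0,0],[0,0,0],1]
    - [[0,0,0],[0,0,0],1]
  force: 25

```text
time: 3.7
tool_pos: [507.9, -86.0, 43.5]
ee_rot: [3.142, 0.001, 0.0]
wrist_force: [0.4, 0.1, 2.1]
gripper_width: 0.135
grip_force: 25.0
```

Run:
```python
from h import *
s=env.state();print(s['tool_pos'],s['wrist_force'],s['moment'],s['gripper_width'],s['grip_force'])
```

```text
[507.89739007 -86.04727444  43.4911849 ] [0.42000796 0.05121803 2.1086492 ] [ 2.72084894e-03  7.43383032e-02 -9.12467530e-05] 0.13463670262448457 25.000637769699097
```

Request:
arm_command:
  steps:
    - [[-0.05,0,0],[0,0,0],1]
    - [[-0.05,0,0],[0,0,0],1]
    - [[-0.05,0,0],[0,0,0],1]
    - [[-0.05,0,0],[0,0,0],1]
    - [[0,0,0],[0,0,0],1]
    - [[0,0,0],[0,0,0],1]

```text
time: 4.3
tool_pos: [506.0, -86.0, 43.4]
ee_rot: [-3.142, -0.001, -0.001]
wrist_force: [2.5, 0.2, 1.0]
gripper_width: 0.134
grip_force: 25.0
```

Request:
arm_command:
  steps:
    - [[-0.05,0,0],[0,0,0],1]
    - [[-0.05,0,0],[0,0,0],1]
    - [[0,0,0],[0,0,0],1]
    - [[0,0,0],[0,0,0],1]

```text
time: 4.7
tool_pos: [504.8, -86.1, 43.4]
ee_rot: [3.142, 0.001, 0.0]
wrist_force: [1.7, 1.3, 1.1]
gripper_width: 0.13
grip_force: 25.0
```

Request:
arm_command:
  steps:
    - [[-0.05,0,0],[0,0,0],1]
    - [[-0.05,0,0],[0,0,0],1]
    - [[-0.05,0,0],[0,0,0],1]
    - [[0,0,0],[0,0,0],1]
    - [[0,0,0],[0,0,0],1]

```text
time: 5.2
tool_pos: [503.3, -86.1, 43.4]
ee_rot: [3.142, 0.001, -0.0]
wrist_force: [2.0, -0.6, 1.8]
gripper_width: 0.133
grip_force: 25.0
```

Request:
arm_command:
  steps:
    - [[-0.05,0,0],[0,0,0],1]
    - [[-0.05,0,0],[0,0,0],1]
    - [[0,0,0],[0,0,0],1]
    - [[0,0,0],[0,0,0],1]

```text
time: 5.6
tool_pos: [502.3, -86.0, 43.4]
ee_rot: [3.142, 0.001, 0.0]
wrist_force: [1.0, 0.7, 0.8]
gripper_width: 0.129
grip_force: 25.0
```

Request:
arm_command:
  steps:
    - [[-0.05,0,0],[0,0,0],1]
    - [[-0.05,0,0],[0,0,0],1]
    - [[-0.05,0,0],[0,0,0],1]
    - [[0,0,0],[0,0,0],1]
    - [[0,0,0],[0,0,0],1]

```text
time: 6.1
tool_pos: [500.7, -86.1, 43.4]
ee_rot: [3.142, 0.001, -0.0]
wrist_force: [1.8, -0.1, 2.1]
gripper_width: 0.134
grip_force: 25.0
```

Request:
arm_command:
  steps:
    - [[-0.05,0,0],[0,0,0],1]
    - [[-0.05,0,0],[0,0,0],1]
    - [[-0.05,0,0],[0,0,0],1]
    - [[0,0,0],[0,0,0],1]
    - [[0,0,0],[0,0,0],1]

```text
time: 6.6
tool_pos: [499.5, -86.0, 43.4]
ee_rot: [-3.142, -0.001, -0.001]
wrist_force: [3.9, 0.5, 0.5]
gripper_width: 0.136
grip_force: 25.0
```

Request:
arm_command:
  steps:
    - [[-0.05,0,0],[0,0,0],1]
    - [[-0.05,0,0],[0,0,0],1]
    - [[0,0,0],[0,0,0],1]
    - [[0,0,0],[0,0,0],1]

```text
time: 7.0
tool_pos: [498.6, -86.1, 43.4]
ee_rot: [-3.142, -0.001, -0.001]
wrist_force: [4.4, 0.3, -1.9]
gripper_width: 0.136
grip_force: 25.0
```

Run:
```python
from h import *
s=env.state();print(s['tool_pos'],s['wrist_force'])
s=snap('wrist','w3'); fit(s,-86)
s=env.state();print(s['tool_pos'],s['wrist_force'])
```

```text
[498.61364277 -86.05489012  43.42207949] [ 4.38842197  0.28846107 -1.86619207]
orange 891 rect [499.1 -85.7] [11.  25.6] 89.9 median [501.4 -86. ] z [73.2 79.  80.2]
blue 5175 rect [588.  -85.6] [85.7 39.6] 0.3 median [593.9 -85.9] z [54.6 63.4 66.3]
blade n 490 yaw 0.38 y at tab x508 -85.9
[498.62388111 -85.9923322   43.44002354] [ 5.1987689  -0.38220235 -2.05215861]
```

Request:
arm_command:
  steps:
    - [[-0.05,0,0],[0,0,0],1]
    - [[-0.05,0,0],[0,0,0],1]
    - [[0,0,0],[0,0,0],1]
    - [[0,0,0],[0,0,0],1]

```text
time: 7.45
tool_pos: [497.8, -86.0, 43.5]
ee_rot: [-3.142, -0.001, -0.002]
wrist_force: [5.4, -0.1, -2.2]
gripper_width: 0.128
grip_force: 25.0
```

Request:
arm_command:
  steps:
    - [[0,0,0],[0,0,0],1]

```text
time: 7.55
tool_pos: [497.8, -86.0, 43.4]
ee_rot: [-3.141, -0.001, -0.001]
wrist_force: [6.0, 0.4, -1.9]
gripper_width: 0.131
grip_force: 25.0
```

Run:
```python
from h import *
s=snap('wrist','w4'); fit(s,-86)
s=env.state();print(s['tool_pos'],s['wrist_force'])
```

```text
orange 893 rect [498.4 -85.7] [25.8 11. ] 0.1 median [500.6 -85.4] z [73.1 79.1 80.3]
blue 5177 rect [587.1 -85.5] [39.6 85.7] 89.9 median [593.  -85.9] z [54.7 63.3 66.3]
blade n 491 yaw 0.33 y at tab x508 -85.9
[497.78123421 -86.01171908  43.44236064] [ 6.12263039  1.62555113 -1.84188748]
```

Request:
arm_command:
  steps:
    - [[-0.06,0,0],[0,0,0],1]
    - [[0,0,0],[0,0,0],1]
    - [[0,0,0],[0,0,0],1]

```text
time: 7.9
tool_pos: [497.4, -86.0, 43.5]
ee_rot: [-3.141, -0.001, -0.002]
wrist_force: [5.1, -0.2, -2.4]
gripper_width: 0.13
grip_force: 25.0
```

Request:
arm_command:
  steps:
    - [[0,0,0],[0,0,0],1]

```text
time: 8.0
tool_pos: [497.4, -86.0, 43.5]
ee_rot: [-3.141, -0.001, -0.002]
wrist_force: [5.5, 0.6, -3.1]
gripper_width: 0.134
grip_force: 25.0
```

Run:
```python
from h import *
s=snap('wrist','w5'); fit(s,-86)
cv2.imwrite('pics/w5c.png',cv2.resize(s['frame'][60:320,200:360,::-1],None,fx=2.2,fy=2.2,interpolation=cv2.INTER_CUBIC))
s=env.state();print(s['tool_pos'],s['wrist_force'])
```

```text
orange 891 rect [497.8 -85.7] [11.  26.1] 89.9 median [500.3 -86. ] z [73.4 79.1 80.4]
blue 5182 rect [587.1 -85.7] [85.5 39.5] 1.0 median [592.6 -85.9] z [54.6 63.3 66.3]
blade n 489 yaw 0.24 y at tab x508 -85.8
[497.43913227 -86.00380943  43.49702147] [ 5.89364931  0.39120726 -3.15218129]
```

View pics/w5c.png

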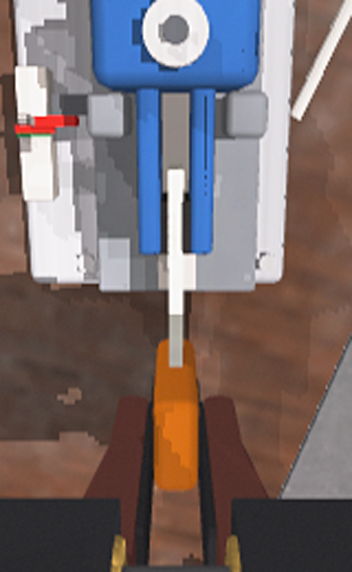

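The block rests against the grey posts, the blade is still about 23 mm into the jaws, and the red pointer at (45,122) is near the green patch at (35,133). I'll measure the pointer against the zone.

Run:
```python
from h import *
for f in ['w2','w3','w4','w5']:
    s=dict(np.load(f'pics/{f}.npz')); W=pts(s); h=cv2.cvtColor(s['frame'],cv2.COLOR_RGB2HSV).astype(int); H,S,V=h[...,0],h[...,1],h[...,2]
    b=(W[...,2]<40)&(W[...,2]>5)&(W[...,1]>-86)&(W[...,1]<-20)&(W[...,0]>530)&(W[...,0]<650)
    r=b&((H<8)|(H>172))&(S>130)&(V>60); g=b&(H>45)&(H<80)&(S>70)
    for n,m in(('red',r),('green',g)):
        P=W[m]
        if len(P): print(f,n,len(P),P.min(0).round(1),P.max(0).round(1),P.mean(0).round(2))
```

```text
w2 red 42 [578.6 -56.2  21.1] [583.2 -38.2  28.8] [581.02 -47.95  25.39]
w2 green 14 [573.  -47.5  18.7] [575.7 -38.   21.6] [574.44 -41.22  20.31]
w3 red 146 [576.3 -56.1  16.3] [580.8 -37.5  28.8] [578.49 -48.23  25.72]
w3 green 37 [573.6 -46.9  18.5] [575.  -37.1  22.5] [574.46 -41.61  19.96]
w4 red 142 [574.9 -56.1  15.6] [580.  -37.5  28.7] [577.71 -48.12  25.71]
w4 green 21 [573.5 -46.7  19.1] [574.2 -37.3  21. ] [573.98 -41.26  19.94]
w5 red 149 [574.5 -56.1  14.1] [579.7 -37.4  29. ] [577.21 -47.88  25.43]
w5 green 16 [573.2 -47.1  19.1] [573.8 -37.4  21.2] [573.78 -41.87  20.19]
```

Request:
arm_command:
  steps:
    - [[0,0,0],[0,0,0],1]
    - [[0,0,0],[0,0,0],1]

```text
time: 8.25
tool_pos: [497.4, -86.0, 43.5]
ee_rot: [-3.141, -0.001, -0.002]
wrist_force: [6.6, -0.4, -2.6]
gripper_width: 0.131
grip_force: 25.0
```

Request:
arm_command:
  steps:
    - [[-0.04,0,0],[0,0,0],1]
    - [[-0.05,0,0],[0,0,0],1]
    - [[0,0,0],[0,0,0],1]
    - [[0,0,0],[0,0,0],1]

```text
time: 8.65
tool_pos: [496.9, -86.0, 43.5]
ee_rot: [-3.141, -0.001, -0.003]
wrist_force: [6.5, 0.1, -3.5]
gripper_width: 0.137
grip_force: 25.0
```

```bash
cat >> h.py <<'E'
def ptr(s,ylo,yhi):
    W=pts(s); h=cv2.cvtColor(s['frame'],cv2.COLOR_RGB2HSV).astype(int); H,S,V=h[...,0],h[...,1],h[...,2]
    b=(W[...,2]<40)&(W[...,2]>5)&(W[...,1]>ylo)&(W[...,1]<yhi)&(W[...,0]>530)&(W[...,0]<650)
    for n,m in(('red',b&((H<8)|(H>172))&(S>130)&(V>60)),('green',b&(H>45)&(H<80)&(S>70))):
        P=W[m]
        if len(P): print(n,len(P),P.min(0).round(1),P.max(0).round(1),P.mean(0).round(2))
E
python3 - <<'E'
from h import *
s=snap('wrist','w6'); fit(s,-86); ptr(s,-86,-20)
s=env.state();print(s['tool_pos'],s['wrist_force'])
E
```

```text
orange 895 rect [497.6 -85.7] [25.7 11. ] 0.0 median [499.6 -86. ] z [73.4 79.2 80.4]
blue 5149 rect [586.4 -85.6] [85.7 39.7] 0.8 median [592.1 -85.9] z [54.7 63.4 66.3]
blade n 487 yaw 0.29 y at tab x508 -85.9
red 144 [574.  -56.1  14.9] [579.1 -37.2  29.3] [576.72 -48.18  25.8 ]
green 2 [573.3 -38.6  19.5] [573.3 -37.5  20.6] [573.28 -38.05  20.05]
[496.86529036 -85.99039307  43.52930729] [ 7.91563217 -0.20835872 -4.05223534]
```

It holds about 7 N (pointer at 4.3 mm, in the green), so this is the sound clip. I'll unload and release it.

Request:
arm_command:
  steps:
    - [[0.1,0,0],[0,0,0],1]
    - [[0.1,0,0],[0,0,0],1]
    - [[0.1,0,0],[0,0,0],1]
    - [[0.1,0,0],[0,0,0],1]
    - [[0.08,0,0],[0,0,0],1]
    - [[0,0,0],[0,0,0],1]
    - [[0,0,0],[0,0,0],1]

```text
time: 9.4
tool_pos: [500.2, -86.1, 43.3]
ee_rot: [3.141, 0.001, -0.001]
wrist_force: [1.8, 0.3, 2.1]
gripper_width: 0.131
grip_force: 25.0
```

Request:
arm_command:
  steps:
    - [[0,0,0],[0,0,0],1]

```text
time: 9.5
tool_pos: [500.3, -86.0, 43.3]
ee_rot: [3.142, 0.001, -0.001]
wrist_force: [1.8, 0.3, 2.1]
gripper_width: 0.136
grip_force: 25.0
```

Request:
arm_command:
  steps:
    - [[0.05,0,0],[0,0,0],1]
    - [[0.05,0,0],[0,0,0],1]
    - [[0,0,0],[0,0,0],1]
    - [[0,0,0],[0,0,0],2.2]
    - [[0,0,0],[0,0,0],3.2]
    - [[0,0,0],[0,0,0],4]
    - [[0,0,0],[0,0,0],4]
    - [[0,0,0],[0,0,0],4]

```text
time: 10.3
tool_pos: [501.4, -86.1, 43.2]
ee_rot: [-3.142, -0.001, 0.001]
wrist_force: [1.1, 0.6, -0.0]
gripper_width: 0.45
grip_force: 0.0
```

Request:
arm_command:
  steps:
    - [[0,0,-1],[0,0,0],4]
    - [[0,0,-3],[0,0,0],4]
    - [[0,0,-5],[0,0,0],4]
    - [[0,0,-5],[0,0,0],4]
    - [[0.8,-4.5,-2],[0,0,0],4]
    - [[0.8,-4.5,0],[0,0,0],4]
    - [[0.8,-4.5,0],[0,0,0],4]
    - [[0.8,-4.5,0],[0,0,0],4]

```text
time: 11.1
tool_pos: [533.7, 95.5, 204.7]
ee_rot: [3.141, -0.0, 0.003]
wrist_force: [0.7, -1.5, 0.3]
gripper_width: 0.457
grip_force: 0.0
```

Request:
arm_command:
  steps:
    - [[0.8,-4.5,0],[0,0,4],4]
    - [[0,0,0],[0,0,4],4]
    - [[0,0,0],[0,0,0],4]
    - [[0,0,0],[0,0,0],4]

```text
time: 11.5
tool_pos: [541.5, 138.0, 203.6]
ee_rot: [3.133, -0.217, 0.0]
wrist_force: [-0.1, -0.3, 0.1]
gripper_width: 0.454
grip_force: 0.0
```

Run:
```python
from h import *
s=snap('wrist','w7'); fit(s,-86); ptr(s,-86,-20);print('left'); fit(s,132); ptr(s,130,190)
W=pts(s)
for n,zl in (('orange',70),('blue',24)):
    m=masks(s['frame'])[n]&(W[...,2]>zl)&(W[...,2]<90)&(abs(W[...,1]-132)<60)&(W[...,0]>470)&(W[...,0]<680)
    P=W[m]; print(n,[(lo,P[(P[:,0]>lo)&(P[:,0]<=lo+10)][:,1].min().round(1),P[(P[:,0]>lo)&(P[:,0]<=lo+10)][:,1].max().round(1)) for lo in range(490,650,10) if ((P[:,0]>lo)&(P[:,0]<=lo+10)).any()])
print(pose()[0],pose()[2])
```

```text
orange 326 rect [501.7 -85. ] [12.5 25.5] 88.0 median [503.3 -83.1] z [71.1 79.4 81. ]
blue 2654 rect [590.8 -84.6] [85.8 39.9] 0.5 median [598.1 -76.4] z [35.7 55.5 66.2]
blade n 302 yaw -2.03 y at tab x508 -83.9
red 56 [574.2 -61.4   7.6] [578.4 -38.1  29.4] [576.58 -47.58  24.9 ]
green 1 [575.6 -37.4  21.1] [575.6 -37.4  21.1] [575.58 -37.36  21.09]
left
orange 147 rect [507.5 143.3] [11.2 25.5] 82.0 median [511. 144.] z [72.4 78.6 80.2]
blue 1201 rect [596.1 132. ] [38.3 85.6] 83.1 median [602.5 131.4] z [54.8 62.6 66.4]
blade n 144 yaw -7.96 y at tab x508 143.7
red 42 [587.  162.9  11.8] [591.5 181.8  29.3] [589.49 171.35  25.49]
green 15 [582.7 173.2  18.3] [585.8 181.9  20.9] [584.01 178.65  20.03]
orange [(490, np.float64(139.0), np.float64(150.3)), (500, np.float64(137.5), np.float64(149.8)), (510, np.float64(136.5), np.float64(148.4)), (520, np.float64(140.5), np.float64(144.9))]
blue [(550, np.float64(127.1), np.float64(146.8)), (560, np.float64(125.6), np.float64(146.1)), (570, np.float64(124.3), np.float64(144.5)), (580, np.float64(123.1), np.float64(143.1)), (590, np.float64(112.3), np.float64(149.7)), (600, np.float64(111.1), np.float64(150.7)), (610, np.float64(110.8), np.float64(149.0)), (620, np.float64(113.5), np.float64(141.4)), (630, np.float64(111.7), np.float64(141.9))]
[541.5012289  137.53722941 203.53582175] -7.987541570871508
```

View pics/w7.png

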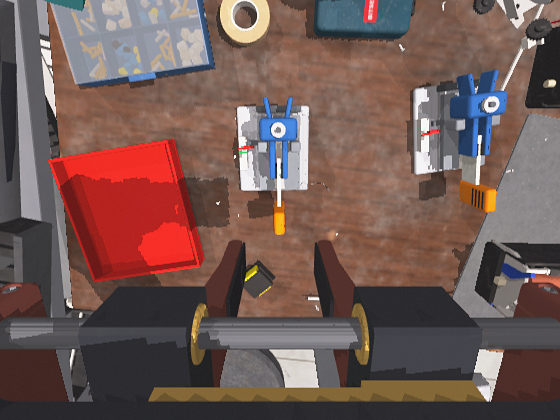

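The sound card is home, and the right pointer stays in the green at (430,132). The left card's tab is at (279,220), aligned with the tool at yaw -8 degrees. I'll descend on it.

Request:
arm_command:
  steps:
    - [[-1.7,-0.1,3],[0,0,0],4]
    - [[-1.7,0,4],[0,0,0],4]
    - [[0,0,4],[0,0,0],4]
    - [[0,0,3],[0,0,0],4]
    - [[0,0,1.5],[0,0,0],4]
    - [[0,0,0.5],[0,0,0],4]
    - [[0,0,0],[0,0,0],4]
    - [[0,0,0],[0,0,0],4]

```text
time: 12.35
tool_pos: [509.2, 144.9, 44.7]
ee_rot: [-3.133, 0.219, -0.004]
wrist_force: [-0.4, -0.9, 0.0]
gripper_width: 0.454
grip_force: 0.0
```

Run:
```python
from h import *
go(507.5,143.2,43.5,-8); print(env.state()['wrist_force'])
```

```text
shift cm [-0.15  0.19  0.12] tool-z turn deg 0.0 yaw now -8.0
[-0.36556436 -0.85449429  0.03717024]
```

Request:
arm_command:
  steps:
    - [[-0.1,0.15,0.1],[0,0,0],4]
    - [[0,0,0],[0,0,0],1]
    - [[0,0,0],[0,0,0],1]
    - [[0,0,0],[0,0,0],1]
    - [[0,0,0],[0,0,0],1]
    - [[0,0,0],[0,0,0],1]
    - [[0,0,0],[0,0,0],1]
  force: 25

```text
time: 13.05
tool_pos: [506.8, 143.5, 42.4]
ee_rot: [-3.134, 0.218, -0.0]
wrist_force: [-1.3, 0.2, 1.9]
gripper_width: 0.134
grip_force: 25.0
```

Request:
arm_command:
  steps:
    - [[-0.05,0,0],[0,0,0],1]
    - [[-0.05,0,0],[0,0,0],1]
    - [[-0.05,0,0],[0,0,0],1]
    - [[-0.05,0,0],[0,0,0],1]
    - [[0,0,0],[0,0,0],1]
    - [[0,0,0],[0,0,0],1]

```text
time: 13.65
tool_pos: [504.9, 143.6, 42.4]
ee_rot: [-3.134, 0.219, -0.0]
wrist_force: [0.2, -0.2, 0.6]
gripper_width: 0.132
grip_force: 25.0
```

Request:
arm_command:
  steps:
    - [[-0.05,0,0],[0,0,0],1]
    - [[-0.05,0,0],[0,0,0],1]
    - [[-0.05,0,0],[0,0,0],1]
    - [[0,0,0],[0,0,0],1]
    - [[0,0,0],[0,0,0],1]

```text
time: 14.15
tool_pos: [503.3, 143.8, 42.4]
ee_rot: [3.134, -0.219, 0.0]
wrist_force: [0.7, -0.5, -0.8]
gripper_width: 0.135
grip_force: 25.0
```

Request:
arm_command:
  steps:
    - [[-0.05,0,0],[0,0,0],1]
    - [[-0.05,0,0],[0,0,0],1]
    - [[-0.05,0,0],[0,0,0],1]
    - [[0,0,0],[0,0,0],1]
    - [[0,0,0],[0,0,0],1]

```text
time: 14.65
tool_pos: [501.7, 144.0, 42.3]
ee_rot: [3.134, -0.218, -0.0]
wrist_force: [2.0, 0.2, 0.4]
gripper_width: 0.131
grip_force: 25.0
```

Request:
arm_command:
  steps:
    - [[-0.05,0,0],[0,0,0],1]
    - [[-0.05,0,0],[0,0,0],1]
    - [[0,0,0],[0,0,0],1]
    - [[0,0,0],[0,0,0],1]

```text
time: 15.05
tool_pos: [500.8, 144.1, 42.3]
ee_rot: [3.134, -0.218, -0.0]
wrist_force: [0.2, -0.4, 0.2]
gripper_width: 0.135
grip_force: 25.0
```

Run:
```python
from h import *
s=snap('wrist','w8'); fit(s,132); ptr(s,130,190)
s=env.state();print(s['tool_pos'],s['wrist_force'])
```

```text
orange 894 rect [501.9 144.4] [10.9 25.6] 82.0 median [504.2 144.1] z [73.4 79.  80.2]
blue 5400 rect [593.5 132. ] [39.7 85.6] 81.6 median [598.7 131.9] z [54.3 63.  66.2]
blade n 508 yaw -7.83 y at tab x508 143.4
red 146 [586.1 162.9   9.3] [591.4 181.7  29.8] [588.62 171.43  25.51]
green 69 [582.5 172.6  18.5] [586.5 182.9  21.4] [584.07 177.93  20.08]
[500.78204543 144.1532534   42.34678254] [ 1.61550425 -0.37512165  0.26669497]
```

Request:
arm_command:
  steps:
    - [[-0.05,0,0],[0,0,0],1]
    - [[-0.05,0,0],[0,0,0],1]
    - [[-0.05,0,0],[0,0,0],1]
    - [[-0.05,0,0],[0,0,0],1]
    - [[0,0,0],[0,0,0],1]
    - [[0,0,0],[0,0,0],1]

```text
time: 15.7
tool_pos: [498.8, 144.4, 42.4]
ee_rot: [3.134, -0.219, -0.0]
wrist_force: [1.2, -0.7, 0.2]
gripper_width: 0.13
grip_force: 25.0
```

Run:
```python
from h import *
s=snap('wrist','w9'); fit(s,132); ptr(s,130,190)
s=env.state();print(s['tool_pos'],s['wrist_force'])
```

```text
orange 896 rect [499.9 144.8] [11.4 25.6] 82.9 median [502.3 144.4] z [73.4 79.  80.1]
blue 5424 rect [592.4 132. ] [40.2 84.1] 81.6 median [598.2 132. ] z [54.3 63.2 66.1]
blade n 499 yaw -7.74 y at tab x508 143.4
red 158 [586.  162.8  14.4] [591.5 182.6  29.6] [588.62 171.32  25.44]
green 73 [582.5 172.8  18.6] [586.3 182.5  21.8] [584.15 178.17  20.14]
[498.77811504 144.43312301  42.33230414] [1.17015604 0.53427342 0.27351518]
```

It's slipping out at about 1.3 N, so this is the weak clip. I'll keep pulling level.

Request:
arm_command:
  steps:
    - [[-0.1,0,0],[0,0,0],1]
    - [[-0.1,0,0],[0,0,0],1]
    - [[-0.1,0,0],[0,0,0],1]
    - [[-0.1,0,0],[0,0,0],1]
    - [[-0.1,0,0],[0,0,0],1]
    - [[-0.1,0,0],[0,0,0],1]

```text
time: 16.35
tool_pos: [492.8, 145.3, 42.3]
ee_rot: [3.134, -0.219, -0.0]
wrist_force: [1.2, -0.7, -0.8]
gripper_width: 0.134
grip_force: 25.0
```

Request:
arm_command:
  steps:
    - [[-0.15,0,0],[0,0,0],1]
    - [[-0.15,0,0],[0,0,0],1]
    - [[-0.15,0,0],[0,0,0],1]
    - [[-0.15,0,0],[0,0,0],1]
    - [[-0.15,0,0],[0,0,0],1]
    - [[-0.15,0,0],[0,0,0],1]
    - [[-0.15,0,0],[0,0,0],1]
    - [[-0.15,0,0],[0,0,0],1]

```text
time: 17.15
tool_pos: [480.6, 147.0, 42.3]
ee_rot: [3.134, -0.218, -0.001]
wrist_force: [-0.1, -0.1, -0.3]
gripper_width: 0.133
grip_force: 25.0
```

Run:
```python
from h import *
s=snap('wrist','w10'); fit(s,132); ptr(s,130,190)
s=env.state();print(s['tool_pos'],s['wrist_force'])
```

```text
orange 882 rect [482.1 147.5] [11.3 25.3] 82.1 median [484.3 147. ] z [73.3 78.9 80.2]
blue 4972 rect [582.4 133. ] [39.6 62.3] 83.2 median [594.4 134.9] z [54.5 63.5 66.2]
blade n 414 yaw -8.08 y at tab x508 143.8
red 185 [585.9 163.   12.5] [592.7 182.2  28.9] [588.46 171.18  25.17]
green 72 [582.3 172.6  17.8] [586.3 182.7  21.9] [583.83 178.09  19.84]
[480.36003507 147.09276961  42.29438218] [ 0.27534436 -0.46205187  0.34289058]
```

Request:
arm_command:
  steps:
    - [[-0.5,0,0],[0,0,0],1]
    - [[-0.5,0,0],[0,0,0],1]
    - [[-0.5,0,-0.5],[0,0,0],1]
    - [[0,0,-1.5],[0,0,0],1]
    - [[0,0,-2.5],[0,0,0],1]
    - [[0,0,-2.5],[0,0,0],1]
    - [[0,0,0],[0,0,0],1]

```text
time: 17.9
tool_pos: [467.7, 150.1, 115.4]
ee_rot: [-3.132, 0.218, -0.008]
wrist_force: [1.9, -0.4, 0.7]
gripper_width: 0.135
grip_force: 25.0
```

Request:
arm_command:
  steps:
    - [[0.05,-2.6,0],[0,0,0],1]
    - [[0.05,-4,0],[0,0,0],1]
    - [[0.05,-4.6,0],[0,0,0],1]
    - [[0.05,-4.6,0],[0,0,0],1]
    - [[0.05,-4,0],[0,0,0],1]
    - [[0,-3,0],[0,0,-4],1]
    - [[0,0,0],[0,0,-4],1]
    - [[0,0,0],[0,0,0],1]

```text
time: 18.7
tool_pos: [499.0, 375.2, 111.2]
ee_rot: [3.141, 0.005, -0.003]
wrist_force: [0.1, -0.2, -0.4]
gripper_width: 0.134
grip_force: 25.0
```

Run:
```python
from h import *
s=snap('wrist','w11'); W=pts(s)
for c,k,P in blobs(s,W,'red',200): print(c,k,np.percentile(P,1,0).round(),np.percentile(P,99,0).round())
cv2.imwrite('pics/w11.png',s['frame'][:,:,::-1])
go(500,375,23,0)
```

```text
[325.09646595 160.8400744 ] 27419 [443. 264.   2.] [608. 410.  25.]
shift cm [ 0.07 -0.11  8.83] tool-z turn deg -0.03 yaw now -0.03
```

View pics/w11.png

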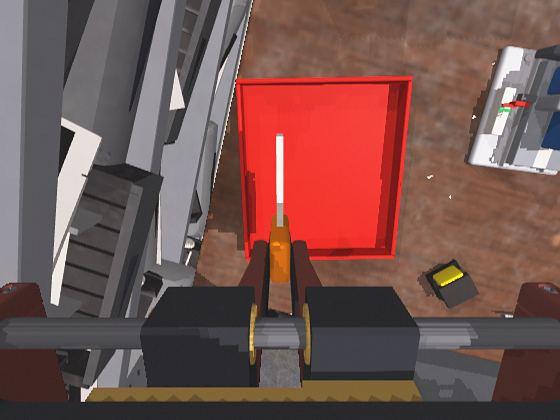

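The card hangs over the left half of the tray, with the tab at (280,250) and the blade tip at (280,137), well inside the walls. I'll lower it.

Request:
arm_command:
  steps:
    - [[0,0,2],[0,0,0],1]
    - [[0,0,3],[0,0,0],1]
    - [[0,0,2],[0,0,0],1]
    - [[0,0,1],[0,0,0],1]
    - [[0,0,0.5],[0,0,0],1]
    - [[0,0,0],[0,0,0],1]
    - [[0,0,0],[0,0,0],1]

```text
time: 19.45
tool_pos: [500.8, 374.8, 28.3]
ee_rot: [-3.141, 0.0, -0.002]
wrist_force: [-0.9, 0.1, -0.2]
gripper_width: 0.129
grip_force: 25.0
```

Request:
arm_command:
  steps:
    - [[0,0,0.2],[0,0,0],1]
    - [[0,0,0.1],[0,0,0],1]
    - [[0,0,0.1],[0,0,0],1]
    - [[0,0,0],[0,0,0],1]

```text
time: 19.85
tool_pos: [500.3, 374.4, 23.3]
ee_rot: [3.142, 0.001, 0.0]
wrist_force: [0.1, 0.1, -0.4]
gripper_width: 0.131
grip_force: 25.0
```

Request:
arm_command:
  steps:
    - [[0,0,0.1],[0,0,0],1]
    - [[0,0,0.05],[0,0,0],1]
    - [[0,0,0],[0,0,0],1]
    - [[0,0,0],[0,0,0],1]

```text
time: 20.25
tool_pos: [500.3, 374.5, 21.8]
ee_rot: [3.142, 0.001, -0.0]
wrist_force: [0.8, -0.2, 0.3]
gripper_width: 0.13
grip_force: 25.0
```

Request:
arm_command:
  steps:
    - [[0,0,0],[0,0,0],2]
    - [[0,0,0],[0,0,0],2.8]
    - [[0,0,0],[0,0,0],2.8]
    - [[0,0,-1],[0,0,0],2.8]
    - [[0,0,-3],[0,0,0],2.8]
    - [[0,0,-5],[0,0,0],3]
    - [[1,2.5,-4],[0,0,0],5]
    - [[1.5,4,-2],[0,0,0],6]

```text
time: 21.05
tool_pos: [525.3, 313.8, 177.1]
ee_rot: [-3.136, -0.01, -0.008]
wrist_force: [-0.1, -0.1, -0.5]
gripper_width: 0.483
grip_force: 0.0
```

Request:
arm_command:
  steps:
    - [[1.5,4.5,0],[0,0,0],6.4]
    - [[1.5,4.5,0],[0,0,0],6.4]
    - [[1.5,4.5,0],[0,0,0],6.4]
    - [[1.5,4,0],[0,0,4],6.4]
    - [[0,0,0],[0,0,4],6.4]
    - [[0,0,0],[0,0,0],6.4]
    - [[0,0,0],[0,0,0],6.4]

```text
time: 21.75
tool_pos: [585.1, 135.8, 172.5]
ee_rot: [-3.133, 0.213, -0.001]
wrist_force: [-0.7, 0.7, 0.4]
gripper_width: 0.728
grip_force: 0.0
```

Run:
```python
from h import *
s=snap('wrist','w12'); cv2.imwrite('pics/w12.png',s['frame'][:,:,::-1]); print(pose()[0],pose()[2]); fit(s,132); W=pts(s)
m=masks(s['frame'])['blue']&(W[...,2]>24)&(W[...,2]<90)&(abs(W[...,1]-132)<60)
a=np.radians(8); u=np.array([np.cos(a),-np.sin(a)]); v=np.array([np.sin(a),np.cos(a)])
d=W[m]; d2=d[:,:2]-[600.8,130.8]; X=d2@u; Y=d2@v
for lo in range(-65,45,5):
    k=(X>lo)&(X<=lo+5)
    if k.sum()>5: print(lo,Y[k].min().round(1),Y[k].max().round(1),d[k][:,2].max().round(1))
print([(c.round(),k,np.median(P,0).round()) for c,k,P in blobs(s,W,'orange',40)])
```

```text
[584.95079789 136.18606714 172.41896939] -7.7449422751896515
  return _methods._mean(a, axis=axis, dtype=dtype,
  ret = um.true_divide(
Traceback (most recent call last):
  File "h.py", line 30, in fit
    print(n,len(P),'rect',np.round(r[0],1),np.round(r[1],1),round(r[2],1),'median',np.median(P,0).round(1),'z',np.percentile(W[m][:,2],[5,50,95]).round(1))
                                                                                                               ~~~~~~~~~~~~~^^^^^^^^^^^^^^^^^^^^^
IndexError: index -1 is out of bounds for axis 0 with size 0
```

View pics/w12.png

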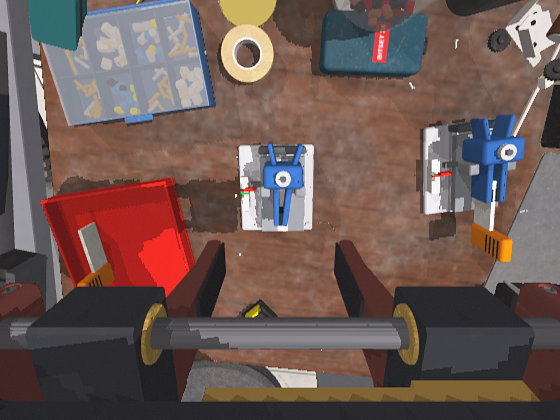

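The empty clip sits at (282,190) on the left gauge, turned a little, and the card stands upright in the tray at (95,260). I'll measure the clip in this picture.

Run:
```python
from h import *
s=dict(np.load('pics/w12.npz')); W=pts(s)
m=masks(s['frame'])['blue']&(W[...,2]>24)&(W[...,2]<90)&(abs(W[...,1]-132)<50)&(W[...,0]>520)&(W[...,0]<660)
d=W[m]; r=cv2.minAreaRect(d[:,:2].astype(np.float32)); print(r)
# block: rows wide; vertex rect of block top (z>58 & wide)
a=np.radians(8); u=np.array([np.cos(a),-np.sin(a)]); v=np.array([np.sin(a),np.cos(a)])
d2=d[:,:2]-[600.8,130.8]; X=d2@u; Y=d2@v
for lo in range(-70,45,5):
    k=(X>lo)&(X<=lo+5)
    if k.sum()>5: print(lo,Y[k].min().round(1),Y[k].max().round(1),np.median(d[k][:,2]).round(1))
B=(d[:,2]>60)&(d[:,2]<75)
# block by opening
bm=cv2.morphologyEx(m.astype(np.uint8),cv2.MORPH_OPEN,np.ones((15,15),np.uint8))>0
Q=W[bm&m]; q=Q[Q[:,2]>60]; print('block',cv2.minAreaRect(q[:,:2].astype(np.float32)))
ptr(s,130,190)
```

```text
((594.50048828125, 131.6048583984375), (39.09701919555664, 85.40775299072266), 82.34619903564453)
-50 -4.0 8.8 57.6
-45 -5.1 8.8 57.7
-40 -6.0 8.7 57.9
-35 -6.0 8.7 57.7
-30 -7.0 8.7 57.4
-25 -8.0 8.7 57.4
-20 -7.9 8.7 57.5
-15 -8.8 8.7 57.6
-10 -18.6 17.6 64.7
-5 -19.6 18.7 65.5
0 -19.5 18.6 65.4
5 -19.4 19.6 65.4
10 -19.3 19.5 64.9
15 -17.5 17.1 54.9
20 -16.5 12.7 54.8
25 -18.3 13.7 55.1
30 -19.4 14.7 55.1
35 -17.3 14.7 53.7
block ((0.0, 0.0), (0.0, 0.0), 0.0)
red 47 [587.1 163.3  19.1] [591.1 181.3  28.9] [589.06 170.65  25.84]
green 17 [583.1 173.   19.3] [585.5 182.4  21.2] [584.11 178.5   20.26]
```

Request:
arm_command:
  steps:
    - [[1.1,0.2,2],[0,0,0],6.2]
    - [[1,0.1,3],[0,0,0],6.2]
    - [[0,0,3],[0,0,0],6.2]
    - [[0,0,2.5],[0,0,0],6.2]
    - [[0,0,1.5],[0,0,0],6.2]
    - [[0,0,0.5],[0,0,0],6.2]
    - [[0,0,0],[0,0,0],6.2]
    - [[0,0,0],[0,0,0],6.2]

```text
time: 22.6
tool_pos: [606.6, 129.3, 48.2]
ee_rot: [-3.133, 0.217, -0.003]
wrist_force: [0.3, 0.5, 1.5]
gripper_width: 0.706
grip_force: 0.0
```

Run:
```python
from h import *
go(606,130.1,41,-7.7); print(env.state()['wrist_force'])
```

```text
shift cm [-0.07 -0.07  0.72] tool-z turn deg -0.24 yaw now -7.94
[0.27805501 0.45956748 1.47061393]
```

Request:
arm_command:
  steps:
    - [[-0.05,-0.07,0.4],[0,0,0],6.2]
    - [[0,0,0.3],[0,0,0],6.2]
    - [[0,0,0],[0,0,0],3.5]
    - [[0,0,0],[0,0,0],3.5]
    - [[0,0,0],[0,0,0],3.5]
    - [[0,0,0],[0,0,0],3.5]
    - [[0,0,0],[0,0,0],3.5]
  force: 25

```text
time: 23.3
tool_pos: [605.4, 129.4, 39.9]
ee_rot: [-3.134, 0.219, -0.0]
wrist_force: [0.1, -0.1, 0.1]
gripper_width: 0.4
grip_force: 0.0
```

Request:
arm_command:
  steps:
    - [[0,0,-0.3],[0,0,0],3.5]
    - [[0,0,-0.6],[0,0,0],3.5]
    - [[0,0,-0.6],[0,0,0],3.5]
    - [[0,0,-0.6],[0,0,0],3.5]
    - [[0,0,0],[0,0,0],3.5]

```text
time: 23.8
tool_pos: [606.2, 129.6, 62.2]
ee_rot: [-3.133, 0.219, -0.003]
wrist_force: [-0.4, -0.2, 0.3]
gripper_width: 0.399
grip_force: 0.0
```

Run:
```python
from h import *
s=snap('wrist','w13'); cv2.imwrite('pics/w13.png',s['frame'][:,:,::-1]); W=pts(s); print(env.state()['grip_force'],pose())
m=masks(s['frame'])['blue']&(W[...,2]>20)&(W[...,2]<130)&(abs(W[...,1]-132)<60)&(W[...,0]>500)&(W[...,0]<680)
d=W[m]; print(cv2.minAreaRect(d[:,:2].astype(np.float32)),np.percentile(d[:,2],[2,50,98]))
```

```text
0.0 (array([605.85234675, 129.53053392,  61.62016043]), array([[ 9.90316070e-01, -1.38824896e-01,  1.31492732e-03],
       [-1.38825359e-01, -9.90316842e-01,  2.67422570e-04],
       [ 1.26506976e-03, -4.47378127e-04, -9.99999100e-01]]), np.float64(-7.97988698823506))
((594.502685546875, 131.9738006591797), (39.46749496459961, 86.32386779785156), 81.83631896972656) [35.45039423 57.87154548 66.48465857]
```

View pics/w13.png

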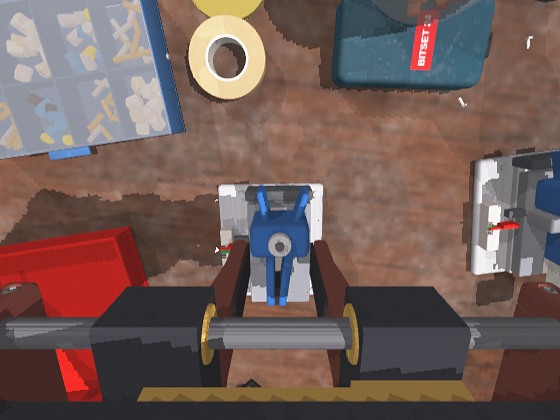

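The clip hasn't moved: block at about (280,235), with the fingertips beside it at (243,240) and (316,240). The fingers closed to 35 mm without contact, so I'll check the geometry numerically.

Run:
```python
from h import *
s=dict(np.load('pics/w13.npz')); W=pts(s); f=s['frame']
for r in (216,224,232,240,248,256,264,272):
    print(r,[(c,*W[r,c].round().astype(int).tolist(),*f[r,c].tolist()) for c in (236,242,248,254,280,306,312,318,324) if s['range_z'][r,c]>0])
c=s['R']@pose()[0]+s['t']; print('tcp px',c[:2]/c[2]*s['fx']+[s['cx'],s['cy']])
```

```text
216 [(236, 609, 167, 7, 170, 165, 170), (242, 609, 162, 6, 168, 165, 169), (248, 614, 154, 27, 120, 121, 126), (254, 618, 147, 40, 38, 69, 114), (280, 617, 128, 45, 40, 69, 110), (306, 607, 109, 25, 178, 180, 190), (312, 601, 103, 8, 238, 236, 239), (318, 600, 98, 8, 237, 234, 237), (324, 596, 92, 0, 109, 82, 73)]
224 [(236, 603, 168, 8, 162, 158, 163), (242, 601, 163, 6, 146, 141, 145), (248, 607, 155, 26, 126, 126, 132), (254, 618, 146, 59, 43, 71, 115), (280, 616, 128, 61, 40, 71, 112), (306, 613, 111, 58, 35, 60, 94), (312, 594, 104, 8, 238, 235, 238), (318, 593, 99, 8, 237, 234, 237), (324, 589, 93, 0, 115, 90, 81)]
232 [(236, 595, 169, 8, 125, 121, 125), (242, 595, 164, 8, 146, 143, 145), (248, 600, 156, 24, 129, 126, 132), (254, 615, 146, 65, 50, 87, 142), (280, 613, 129, 66, 65, 87, 125), (306, 610, 112, 64, 45, 76, 126), (312, 586, 105, 8, 237, 235, 237), (318, 585, 99, 7, 236, 234, 236), (324, 582, 93, 0, 114, 90, 79)]
240 [(236, 595, 167, 26, 85, 58, 56), (242, 621, 150, 91, 87, 53, 50), (248, 594, 157, 25, 83, 82, 87), (254, 609, 147, 65, 49, 87, 141), (280, 609, 129, 70,
[... 737 characters left out ...]
 (324, 615, 106, 112, 85, 48, 43)]
264 [(236, 621, 149, 122, 87, 52, 47), (242, 618, 147, 117, 38, 37, 39), (248, 610, 147, 101, 30, 27, 30), (254, 572, 156, 25, 116, 116, 122), (280, 569, 135, 26, 150, 140, 132), (306, 566, 114, 26, 186, 187, 195), (312, 608, 112, 106, 36, 35, 36), (318, 612, 110, 114, 56, 42, 41), (324, 615, 107, 121, 87, 52, 47)]
272 [(236, 621, 148, 129, 88, 51, 47), (242, 619, 146, 125, 34, 32, 33), (248, 606, 148, 101, 30, 31, 32), (254, 564, 157, 25, 121, 122, 126), (280, 566, 135, 33, 32, 47, 70), (306, 559, 114, 27, 181, 181, 190), (312, 603, 113, 106, 40, 36, 39), (318, 614, 111, 125, 39, 36, 39), (324, 615, 108, 129, 85, 50, 43)]
tcp px [280.29746446 239.29694876]
```

Visible finger ends are near z≈90 while the TCP reads 62, so at 40 the fingertips were just above the block. I'll check this against the other pictures.

Run:
```python
from h import *
tz=dict(w2=(551,-88.5,238.7),w5=(497.4,-86,43.5),w10=(480.4,147,42.3),w11=(499,375,111.2),w12=(585,136,172.4),w13=(605.9,129.5,61.6))
for n,t in tz.items():
    s=dict(np.load(f'pics/{n}.npz')); C=-s['R'].T@s['t']; f=s['frame'].astype(int)
    z=s['range_z']; W=pts(s)
    m=(f[...,0]<130)&(f[...,0]-f[...,2]>25)&(z>0)&(z<195); m[:200]=0
    P=W[m]; print(n,'cam-tcp',(C-t).round(1),'n',m.sum(),'z low - tcp',(np.percentile(P[:,2],[0,1,5])-t[2]).round(1),'max x - tcp',(np.percentile(P[:,0],99)-t[0]).round(1),'minrow',np.where(m)[0].min())
```

```text
w2 cam-tcp [ 8.240e+01 -1.000e-01  1.904e+02] n 14308 z low - tcp [28.  35.5 57.8] max x - tcp 34.6 minrow 240
w5 cam-tcp [ 80.8   0.6 190.9] n 12726 z low - tcp [ 9.6 35.3 55.3] max x - tcp 33.5 minrow 231
w10 cam-tcp [ 80.6 -10.5 190.8] n 12904 z low - tcp [11.8 34.6 54.7] max x - tcp 43.7 minrow 231
w11 cam-tcp [ 81.4   1.1 190.6] n 14894 z low - tcp [ 8.7 35.3 58.3] max x - tcp 33.9 minrow 227
w12 cam-tcp [ 80.3 -10.6 191. ] n 17090 z low - tcp [28.  37.1 61.5] max x - tcp 43.2 minrow 240
w13 cam-tcp [ 80.2 -10.5 191.6] n 14299 z low - tcp [29.  37.5 59.5] max x - tcp 43.5 minrow 240
```

The visible fingertips end 28 mm above the TCP in every picture. I'll go lower, carefully.

Request:
arm_command:
  steps:
    - [[0,0,0],[0,0,0],6.2]
    - [[0,0,0],[0,0,0],6.2]
    - [[0,0,0],[0,0,0],6.2]
    - [[0,0,1.5],[0,0,0],6.2]
    - [[0,0,1],[0,0,0],6.2]
    - [[0,0,0.6],[0,0,0],6.2]
    - [[0,0,0],[0,0,0],6.2]

```text
time: 24.55
tool_pos: [604.2, 129.0, 28.1]
ee_rot: [3.133, -0.218, -0.004]
wrist_force: [-0.9, -0.0, 0.2]
gripper_width: 0.709
grip_force: 0.0
```

Request:
arm_command:
  steps:
    - [[0,0,0.2],[0,0,0],6.2]
    - [[0,0,0.2],[0,0,0],6.2]
    - [[0,0,0],[0,0,0],6.2]

```text
time: 24.85
tool_pos: [605.4, 129.4, 25.9]
ee_rot: [-3.134, 0.219, -0.0]
wrist_force: [-0.0, -0.3, -0.3]
gripper_width: 0.706
grip_force: 0.0
```

Request:
arm_command:
  steps:
    - [[0,0,0],[0,0,0],3.2]
    - [[0,0,0],[0,0,0],3.2]
    - [[0,0,0],[0,0,0],3.2]
    - [[0,0,0],[0,0,0],3.2]
    - [[0,0,0],[0,0,0],3.2]
  force: 25

```text
time: 25.35
tool_pos: [605.6, 129.5, 26.1]
ee_rot: [-3.134, 0.219, -0.001]
wrist_force: [0.4, -0.7, 1.2]
gripper_width: 0.454
grip_force: 25.0
```

Gripped at 40 mm, the block's width. Lifting.

Request:
arm_command:
  steps:
    - [[0,0,-0.5],[0,0,0],3.2]
    - [[0,0,-1],[0,0,0],3.2]
    - [[0,0,-2],[0,0,0],3.2]
    - [[0,0,-2.5],[0,0,0],3.2]
    - [[0,0,-2],[0,0,0],3.2]
    - [[0,0,-0.5],[0,0,0],3.2]
    - [[0,0,0],[0,0,0],3.2]

```text
time: 26.05
tool_pos: [605.8, 129.4, 111.8]
ee_rot: [-3.134, 0.219, -0.003]
wrist_force: [0.3, 0.5, -1.4]
gripper_width: 0.454
grip_force: 25.0
```

Request:
arm_command:
  steps:
    - [[-1,-1.9,0],[0,0,0],3.2]
    - [[-1.9,-3.5,0],[0,0,0],3.2]
    - [[-2.2,-4.2,0],[0,0,0],3.2]
    - [[-2.2,-4,0],[0,0,0],3.2]
    - [[-1.9,-3.5,0],[0,0,-4],3.2]
    - [[0,0,0],[0,0,-4],3.2]
    - [[0,0,0],[0,0,0],3.2]
    - [[0,0,0],[0,0,0],3.2]

```text
time: 26.85
tool_pos: [537.9, 309.9, 109.6]
ee_rot: [3.14, -0.004, -0.002]
wrist_force: [0.8, -0.5, -2.2]
gripper_width: 0.454
grip_force: 25.0
```

Run:
```python
from h import *
s=snap('wrist','w14'); W=pts(s); st=env.state(); print(st['wrist_force'],st['grip_force'],st['gripper_width']); go(538,312,7,0)
for n in('orange','blue'):
    m=masks(s['frame'])[n]&(W[...,0]>430)&(W[...,0]<620)&(W[...,1]>255)&(W[...,1]<420)&(W[...,2]>10)
    P=W[m]
    print(n,len(P),np.percentile(P,[1,50,99],0).round())
```

```text
[ 0.19010173  0.02517105 -0.9807414 ] 24.999325275421143 0.4487572453538766
shift cm [-0.02 -0.26 10.28] tool-z turn deg -0.19 yaw now -0.19
orange 2293 [[491. 265.  14.]
 [558. 310. 245.]
 [571. 380. 248.]]
blue 4491 [[501. 291. 117.]
 [547. 310. 141.]
 [570. 329. 150.]]
```

Request:
arm_command:
  steps:
    - [[0,-0.2,2],[0,0,0],3.2]
    - [[0,0,3],[0,0,0],3.2]
    - [[0,0,2.5],[0,0,0],3.2]
    - [[0,0,1.5],[0,0,0],3.2]
    - [[0,0,0.7],[0,0,0],3.2]
    - [[0,0,0.3],[0,0,0],3.2]
    - [[0,0,0],[0,0,0],3.2]
    - [[0,0,0],[0,0,0],3.2]

```text
time: 27.7
tool_pos: [538.7, 314.0, 11.9]
ee_rot: [-3.141, -0.0, -0.002]
wrist_force: [0.2, -0.2, -1.9]
gripper_width: 0.454
grip_force: 25.0
```

Request:
arm_command:
  steps:
    - [[0,0,0.1],[0,0,0],3.2]
    - [[0,0,0],[0,0,0],3.2]
    - [[0,0,0],[0,0,0],3.2]

```text
time: 28.0
tool_pos: [538.1, 313.6, 10.2]
ee_rot: [-3.141, -0.001, -0.001]
wrist_force: [-0.1, 0.1, -2.2]
gripper_width: 0.455
grip_force: 25.0
```

Request:
arm_command:
  steps:
    - [[0,0,0.2],[0,0,0],3.2]
    - [[0,0,0.1],[0,0,0],3.2]
    - [[0,0,0.1],[0,0,0],3.2]
    - [[0,0,0],[0,0,0],3.2]
    - [[0,0,0],[0,0,0],3.2]

```text
time: 28.5
tool_pos: [538.0, 313.4, 5.8]
ee_rot: [3.142, 0.001, -0.0]
wrist_force: [0.5, 0.4, -1.7]
gripper_width: 0.451
grip_force: 25.0
```

Request:
arm_command:
  steps:
    - [[0,0,0.07],[0,0,0],3.2]
    - [[0,0,0],[0,0,0],3.2]
    - [[0,0,0],[0,0,0],3.2]

```text
time: 28.8
tool_pos: [538.0, 313.5, 5.2]
ee_rot: [-3.142, -0.001, -0.0]
wrist_force: [0.2, -0.6, -1.2]
gripper_width: 0.453
grip_force: 25.0
```

Request:
arm_command:
  steps:
    - [[0,0,0],[0,0,0],4.6]
    - [[0,0,0],[0,0,0],5.5]
    - [[0,0,0],[0,0,0],5.5]
    - [[0,0,-1],[0,0,0],5.5]
    - [[0,0,-3],[0,0,0],5.5]
    - [[0,0,-5],[0,0,0],5.5]
    - [[0,0,-5],[0,0,0],5.5]
    - [[0,0,-4],[0,0,0],5.5]

```text
time: 29.6
tool_pos: [538.3, 314.2, 189.1]
ee_rot: [-3.14, -0.001, -0.004]
wrist_force: [1.5, 0.8, 0.1]
gripper_width: 0.625
grip_force: 0.0
```

Request:
arm_command:
  steps:
    - [[2,4,0],[0,0,0],5.5]
    - [[2,4,0],[0,0,0],5.5]
    - [[2,4,0],[0,0,0],5.5]
    - [[0,0,0],[0,0,0],5.5]
    - [[0,0,0],[0,0,0],5.5]

```text
time: 30.1
tool_pos: [598.5, 192.2, 185.7]
ee_rot: [-3.141, 0.004, -0.001]
wrist_force: [-0.1, 0.9, 0.5]
gripper_width: 0.625
grip_force: 0.0
```

Run:
```python
from h import *
print(pose()[0],env.state()['time'],env.state()['gripper_width'])
s=snap('wrist','w15'); cv2.imwrite('pics/w15.png',s['frame'][:,:,::-1]); t=snap('top','top2'); W=pts(t)
fit(s,-86); ptr(s,-86,-20); ptr(s,130,190)
for n in ['orange','blue']:
    for c,k,P in blobs(t,W,n):
        if P[:,0].min()>440: print(n,c.round(),k,'lo',np.percentile(P,3,0).round(),'hi',np.percentile(P,97,0).round())
```

```text
[598.504661   192.24784589 185.71143513] 30.1 0.6252688147768475
orange 216 rect [503.2 -84.9] [12.2 23.5] 89.2 median [508.8 -82.2] z [70.4 78.3 80.8]
blue 2788 rect [591.8 -84.4] [85.7 40.7] 3.9 median [601.5 -76. ] z [34.7 53.9 66.1]
blade n 283 yaw -1.4 y at tab x508 -84.0
red 63 [574.8 -61.6  19.5] [578.6 -36.4  29.2] [576.95 -47.65  25.13]
green 2 [573.8 -37.8  19.2] [574.9 -37.6  19.7] [574.33 -37.71  19.45]
red 48 [586.7 163.2  17.6] [591.2 182.   28.3] [588.82 171.6   25.21]
green 14 [583.2 173.5  19.5] [584.8 182.1  21.8] [583.89 178.33  20.16]
orange [352. 229.] 57 lo [491. -92.  77.] hi [514. -81.  82.]
orange [152. 233.] 42 lo [492. 371.  54.] hi [515. 379.  60.]
blue [349. 192.] 276 lo [ 553. -102.   47.] hi [629. -66.  68.]
blue [182. 225.] 319 lo [489. 293.  19.] hi [561. 328.  46.]
```

View pics/w15.png

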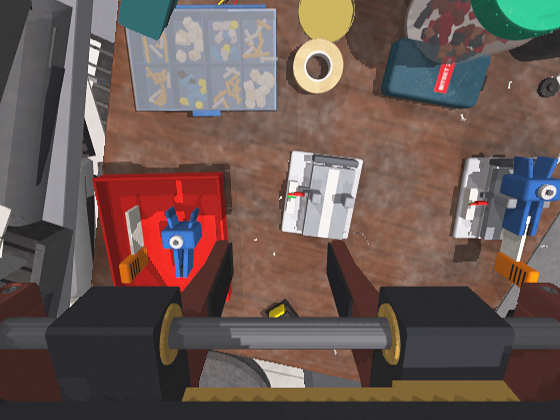

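The weak clip (180,240) and its card (133,240) stand in the tray. The left gauge is empty, and the right one holds the sound clip with its card home and the pointer in the green. I'm handing in.

```bash
python3 -c "
from bench import env
print(env.sign_off())"
```

```text
the job is handed in; nothing more can be done
None
```

The job is handed in: the left-hand clip was the weak one (its card slid out at about 1.3 N) and is in the red tray with its card, while the right-hand clip held about 6.5–7 N with its pointer in the green and stays on its gauge with its card home.

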